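# Load-check the middle rubber buffer with the sprung dial gauge

### The arm

A 6-joint arm with a two-finger parallel gripper is mounted at the origin on the work surface. World frame = base frame: x ahead of the robot, y to its left, z up, the work surface at z = 0. Lengths are in m, angles in rad, forces in N, time in s.
With the tool pointing down it reaches from about 0.35 to 0.8 m from the base axis. Payload 7.3 kg.
Tool frame: the origin (TCP) lies at the very end of the fingers, on their centre line; the grasp point (between the pads) lies 19 mm behind it; z points along the fingers, y is the line along which they close (so a half turn about z gives the same grasp; the last joint's range is limited). The gripper opens to 85 mm and grips with 20 to 120 N. Pads are 22 mm wide; open, the fingers measure 114 mm over their backs; the gripper's body (76 mm by 85 mm) begins 54 mm behind the grasp point. The pads swing forward as they close: fully open they stand 13 mm farther back than shut.
Start: joints at [-1.472, 0.342, 1.524, -0, 1.275, -0.146], TCP at [0.127, -0.509, 0.231] pointing down, gripper open.
Joint ranges: [-2.53, 2.53], [-0.77, 2.02], [0.04, 2.7], [-1, 4.14], [0.28, 2.66], [-3.11, 3.11]. Speed limits (rad/s): [2.57, 2.57, 3.14, 3.14, 3.14, 3.14].

### API

Orientations are given as a rotation vector (axis times angle).
In Python, from bench import * gives the robot as it stands.
- The arm moves only by the tool play_rows, never from a script. Its argument "series" is a list of rows, each a list of 7 numbers: the shift along the world's x, y, z in cm, then the turn, a rotation vector about the world's x, y, z in rad, then the opening, from 0 (shut) to 1 (fully open). A call has 1 to 12 rows; each row shifts and turns the commanded pose from where the row before left it; what a row does not reach is not made up. A row lasts 1/8 s, in which the tool goes at most 62.5 mm and 10.7 degrees, less where a joint would pass 70% of its speed; a pose out of reach is approached as far as the arm can. A call is refused whole if a number of a shift passes 6.25 or a number of a turn 0.188, either way. A call with a gripper value outside its range is refused whole. The fingers move at their own pace and stop on an object; "grip_force" is the grip in N (left out, the last holds). Time passes only in rows, so rows that do not move let the fingers close. It gives the time, the measured TCP pose, the force, the opening and the grip force at its end, in the units of the state.
- get_state(): the state, without advancing time (a new reading comes with each control period).
- snapshot(name): name is "scene" or "top" or "wrist"; returns the picture (400x640x3 uint8, red, green, blue); there is no depth.
- calibration(name): a dict with "K" (3x3 intrinsics, pixels), "dist_coeffs" ([k1, k2, p1, p2, k3] as OpenCV has them; the pictures are not rectified), "camera_from_world" (4x4, takes a point from world to camera coordinates). Camera axes: x right, y down, z forward; pixel columns grow to the right and rows downward; lengths in m; the calibration is good to about 2 mm. A picture is of the moment at which its call begins: read the wrist's pose just before it. calibration takes no time and is no camera call; for the wrist camera it gives the pose at the moment of the call.
- hand_in(): hands the job in; it is judged then, once.
The state is a dict: "clock": time; "qpos": joint angles; "qd": joint speeds; "effort": joint torques, N m; "eef_pos": TCP position; "ee_rot": TCP orientation; "wrist_force": force on the tool from outside, world axes, zero at the start; "wrist_torque": the same for the moment, N m; "finger_gap": finger opening in m; "grip_force": force on a finger pad.
Only numpy, scipy, OpenCV 4.12 (cv2) and the standard library are available. Lean on these libraries where they do the work, as an engineer would, in place of code of your own. Each camera call takes 0.05 s, during which the arm holds its last target. There are 200 camera calls.

### The job

Take the dial gauge out of its stand, hold it upright and press its sprung pin gently straight down into the rubber of the middle buffer until the dial shows that the pin has been pushed in 6 mm (needle half a turn round, pointing straight down), and keep it steady there for a second or two. Never push the pin in as far as 9 mm and do not press it on anything else; then put the gauge back upright, fully home in its stand, and leave the things lying about alone.

Things in the scene. Friction and masses are not known exactly. Their poses are not given: they have to be found in the camera images.
- gauge: Hand gauge upright in its stand, about 0.3 kg. Origin: centre of its nose's underside; z up its axis, x the way the dial looks. Upward: steel nose (28 mm diameter, z 0 to 45 mm, lowest 6 mm tapered to 20 mm), collar (48 mm diameter, z 45 to 51), upright round dial housing, yellow face (54 mm diameter, 22 thick, z 50 to 104).
- gauge_grip (a point): Where to grasp the gauge from above: on the axis of its dark round handle on top (26 mm diameter, z 100 to 150 mm above the gauge's origin), 128 mm above the gauge's origin.
- gauge_collar (a point): Centre of the underside of the gauge's collar, 45 mm above the gauge's origin; it meets stand_seat when the gauge is home.
- pin_tip (a point): Tip of the gauge's sprung pin (8 mm diameter, round end) under the nose, on the gauge's axis: 18 mm below the gauge's origin when free; rises into the nose as the pin is pushed in.
- pin (a joint): How far the pin is pushed into the gauge, in m: 0 free, 0.012 at its stop. Its spring pushes back with 3.6 N at first plus 1.2 N per mm: 10.8 N at 6 mm, 14.4 N at 9 mm. The dial's needle follows it: straight up when free, straight down (half a turn, clockwise) at 6 mm, a whole turn at 12 mm.
- plate: Aluminium plate fixed on the table, 130 x 300 x 20 mm, origin at the centre of its underside, long side along its y. Three like buffers stand on it in a row along its y, 90 mm apart, the middle one at its centre. Each is a steel cup (62 mm diameter, foot 72, top 44 mm above the table) out of which a black rubber puck (50 mm diameter) rises to 60 mm above the table.
- mid_top (a point): Centre of the unloaded top of the middle buffer's rubber, 60 mm above the table. The rubber sinks under load and springs back; how stiff it is cannot be seen and differs between buffers: it sinks 0.8 to 8.5 mm at 10 N.
- stand: Grey stand fixed on the table, origin at the centre of its underside: foot 100 x 100 x 8 mm, two side walls, and a top plate 76 x 76 x 12 mm, its top 82 mm above the table, with a 36 mm round hole in its centre for the gauge's nose; the collar rests on the plate. Below the plate it is open down to the foot, so the pin hangs free.
- stand_seat (a point): Centre of the mouth of the stand's hole, at the top of its plate, 82 mm above the table.
- bearing: Bystander: steel ring, 52 mm outer diameter, 15 mm tall, lying flat; origin at the centre of its underside.
- gauge_block: Bystander: steel block, 30 x 50 x 35 mm tall; origin at the centre of its underside.
- spanner: Bystander: steel spanner lying flat, 150 mm long; its handle points along its -x.
There are look-alikes about, which are no part of the job. Of the things that look like the gauge, the largest one is meant.

How it is judged:
By the outcome, as a careful person would: the job done as asked, in the order asked, and still so for the second after the job is handed in, with the robot touching nothing.
It also fails if it takes over 53 s, if anything falls off the work surface, if the arm or the gripper's body presses on something with over 40 N, if the wrist force passes 120 N, or if a joint passes its speed limit or range.

## Working session

There is one attempt and no reset: what is moved stays moved. The work goes in short steps, Python scripts to look and compute and a tool call to move; the robot and the scene stay as the last step left them, time stands still between calls to the robot, and variables do not carry over. Pictures are saved under pics/ and viewed, at most 10 in all, crops included, and the job is handed in when it is done.

Besides the shell and the picture viewer there is one more tool, called after "Emit:" as name([rows], argument=value, ...), one row to a line, values as JSON. play_rows: Moves the arm, as the interface text tells. Its arguments: {"type":"object","properties":{"series":{"type":"array","items":{"type":"array","items":{"type":"number"}}},"grip_force":{"type":"number"}},"required":["series"]}

```bash
mkdir -p pics; ls; python3 - <<'E'
from bench import *
import cv2
s=get_state();print(s)
for n in("scene","top"):
    im=snapshot(n);cv2.imwrite(f"pics/{n}0.png",im[:,:,::-1]);c=calibration(n);print(n,c)
E
```

```text
pics
{'clock': 0.0, 'qpos': array([-1.47200055e+00,  3.42721511e-01,  1.52500071e+00, -2.16715859e-06,
        1.27543408e+00, -1.45969426e-01]), 'qd': array([ 0.00106902, -0.00049628,  0.0025892 , -0.00142771, -0.00150349,
       -0.00141397]), 'effort': array([-9.14114071e-05, -4.33676898e+01, -2.46010244e+01, -1.48165295e-04,
        7.79800233e-03,  9.38624112e-06]), 'eef_pos': array([ 0.12721872, -0.50893642,  0.2306323 ]), 'ee_rot': array([-3.11654371e+00, -3.83327391e-01, -5.46454804e-05]), 'wrist_force': array([-0.45128576,  0.52577456,  0.66280726]), 'wrist_torque': array([ 0.01783428, -0.00664938,  0.04071602]), 'grip_force': 0.0, 'finger_gap': 0.08528536912216798}
scene {'K': array([[385.71773789,   0.        , 319.31638917],
       [  0.        , 385.71773789, 209.80260868],
       [  0.        ,   0.        ,   1.        ]]), 'dist_coeffs': array([-0.01637244,  0.        ,  0.        ,  0.        ,  0.        ]), 'camera_from_world': array([[ 0.35776379,  0.93373197,  0.01223418, -0.19026499],
       [ 0.60345718, -0.22117958, -0.76610641, -0.28715586],
       [-0.7126321 ,  0.28146794, -0.6425973 ,  1.35669442],
       [ 0.        ,  0.        ,  0.        ,  1.        ]])}
top {'K': array([[409.09739013,   0.        , 325.51282573],
       [  0.        , 409.09739013, 199.24034327],
       [  0.        ,   0.        ,   1.        ]]), 'dist_coeffs': array([-0.01691303,  0.        ,  0.        ,  0.        ,  0.        ]), 'camera_from_world': array([[ 0.02430208, -0.99968478, -0.00630528, -0.06924009],
       [-0.99813755, -0.02391049, -0.05612228,  0.60769936],
       [ 0.05595383,  0.00765743, -0.99840399,  1.12421674],
       [ 0.        ,  0.        ,  0.        ,  1.        ]])}
```

View pics/scene0.png

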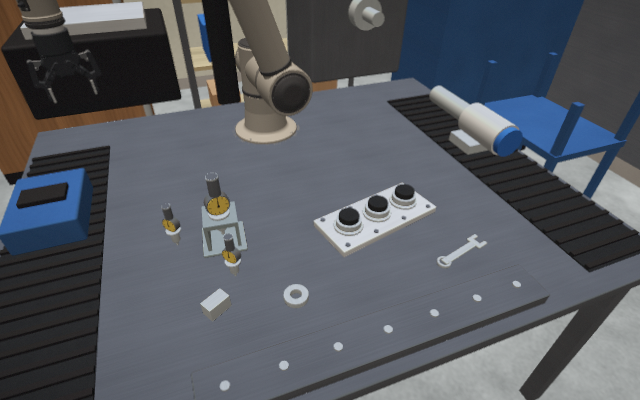

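View pics/top0.png

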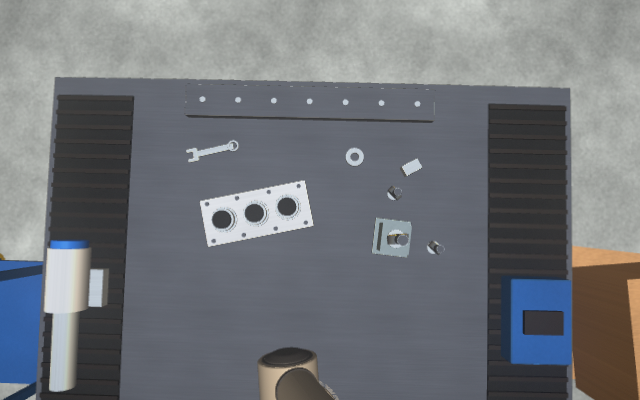

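The scene view shows the gauge in its stand at about (217,205), with small look-alikes at (170,222) and (231,252) and the plate at (377,207). In the top view the stand is at (392,238), the middle buffer at (255,213), and the bystanders are the ring (354,157), block (411,167) and spanner (212,151).

```bash
cat > h.py <<'E'
from bench import *
import cv2, numpy as np
from scipy.optimize import least_squares
def ray(n,uv,c=None):
    c=c or calibration(n);T=c["camera_from_world"];R=T[:3,:3];o=-R.T@T[:3,3]
    p=cv2.undistortPoints(np.array([[uv]],float),c["K"],c["dist_coeffs"])[0,0]
    return o,R.T@np.array([p[0],p[1],1])
def onz(n,uv,z,c=None):
    o,d=ray(n,uv,c);return o+d*(z-o[2])/d[2]
def proj(n,P,c=None):
    c=c or calibration(n);T=c["camera_from_world"]
    return cv2.projectPoints(np.atleast_2d(P).astype(float),cv2.Rodrigues(T[:3,:3])[0],T[:3,3],c["K"],c["dist_coeffs"])[0][:,0]
E
python3 - <<'E'
from h import *
a=cv2.imread("pics/top0.png");b=cv2.imread("pics/scene0.png")
z=lambda im,x,y,w,h,s:cv2.resize(im[y:y+h,x:x+w],None,fx=s,fy=s,interpolation=cv2.INTER_CUBIC)
c=np.hstack([z(a,370,180,80,80,5),z(b,190,170,80,80,5)])
d=z(a,195,175,125,75,6.4)[:,:800]
cv2.imwrite("pics/c1.png",np.vstack([c,cv2.resize(d,(800,200))]) if 0 else c)
# rough
print("stand",onz("top",(392,235),.082),"gauge s",onz("scene",(219,209),.09))
print("mid",onz("top",(255,213),.06),onz("scene",(377,203),.06))
for p in[(222,219),(287,206)]:print(onz("top",p,.06))
# ellipse fit of dark pucks
for n,im,pts in(("top",a,[(222,219),(255,213),(287,206)]),("scene",b,[(349,215),(377,203),(404,191)])):
    g=cv2.cvtColor(im,cv2.COLOR_BGR2GRAY);m=(g<55).astype(np.uint8)
    k,l,st,ce=cv2.connectedComponentsWithStats(m)
    for p in pts:
        i=l[p[1],p[0]];print(n,i,st[i],ce[i],onz(n,ce[i],.06))
E
```

```text
stand [ 0.51605057 -0.2311983   0.082     ] gauge s [ 0.50141922 -0.23372914  0.09      ]
mid [0.565282   0.13333464 0.06      ] [0.57377467 0.13490301 0.06      ]
[0.54702697 0.22153189 0.06      ]
[0.5861398  0.04797462 0.06      ]
top 0 [     0      0    640    400 231969] [315.98937789 193.86652958] [ 0.62061445 -0.02896547  0.06      ]
top 0 [     0      0    640    400 231969] [315.98937789 193.86652958] [ 0.62061445 -0.02896547  0.06      ]
top 0 [     0      0    640    400 231969] [315.98937789 193.86652958] [ 0.62061445 -0.02896547  0.06      ]
scene 210 [339 208  20  17 261] [348.31800766 216.38697318] [0.59527874 0.04797598 0.06      ]
scene 207 [368 196  19  16 237] [377.24472574 203.51476793] [0.57577634 0.13453407 0.06      ]
scene 206 [395 185  19  14 217] [404.0921659  191.57603687] [0.55616512 0.22174641 0.06      ]
```

View pics/c1.png

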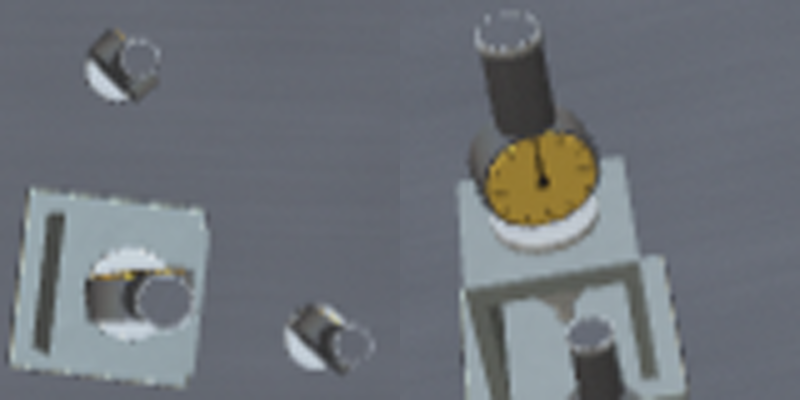

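The crop shows the gauge's handle top at top-view (403,240) and scene (211.4,176.4), and the collar at top-view (397,239). Its yellow dial faces about +x with the needle straight up. Next I triangulate these points and move above the gauge.

```bash
python3 - <<'E'
from h import *
def tri(p,q):
    (o,d),(u,e)=ray("top",p),ray("scene",q)
    A=np.stack([d,-e],1);t=np.linalg.lstsq(A,u-o,rcond=None)[0];a=o+d*t[0];b=u+e*t[1];return (a+b)/2,np.linalg.norm(a-b)
print("handle top",tri((403,240.4),(211.4,176.4)), onz("top",(403,240.4),.187),onz("scene",(211.4,176.4),.187))
print("collar",onz("top",(397.4,238.6),.085),onz("scene",(219,209.5),.088))
print("small",tri((398,191.5),(228,236)),tri((440.5,248.5),(167,207.5)))
print("mid",tri((255,213),(377.2,203.5)))
T=calibration("wrist");s=get_state();print(s["eef_pos"],np.round(T["camera_from_world"],3),T["K"])
E
```

```text
handle top (array([ 0.50722765, -0.23862258,  0.18535136]), np.float64(0.005181523169007215)) [ 0.50684134 -0.24091725  0.187     ] [ 0.51083382 -0.23625638  0.187     ]
collar [ 0.50711393 -0.2449497   0.085     ] [ 0.50069376 -0.23391305  0.088     ]
small (array([ 0.62801296, -0.23591563,  0.12003033]), np.float64(0.005765255719243792)) (array([ 0.48631678, -0.34493632,  0.11472405]), np.float64(0.008680755959522777))
mid (array([0.56652441, 0.13722327, 0.05197048]), np.float64(0.005288274693742024))
[ 0.12721759 -0.50899671  0.230706  ] [[ 0.242 -0.97  -0.002 -0.524]
 [-0.924 -0.231  0.305 -0.039]
 [-0.296 -0.072 -0.952  0.381]
 [ 0.     0.     0.     1.   ]] [[319.70223223   0.         320.50523786]
 [  0.         319.70223223 197.27858415]
 [  0.           0.           1.        ]]
```

Emit:
play_rows([
  [2,1.4,0.6,0,0,0,1],
  [3.6,2.56,0.6,0,0,0,1],
  [3.6,2.56,0.6,0,0,0,1],
  [3.6,2.56,0.6,0,0,0,1],
  [3.6,2.56,0.6,0,0,0,1],
  [3.6,2.56,0.6,0,0,0,1],
  [3.6,2.56,0.6,0,0,0,1],
  [3.6,2.56,0,0,0,0,1],
  [3.6,2.56,0,0,0,0,1],
  [3.6,2.56,0,0,0,0,1],
  [3.6,2.56,0,0,0,0,1],
  [0,0,0,0,0,0,1],
])

```text
clock: 1.6
eef_pos: [0.5088, -0.2373, 0.2725]
ee_rot: [-3.116, -0.389, 0.001]
wrist_force: [-0.7, -0.1, -0.0]
finger_gap: 0.0854
grip_force: 0.0
```

```bash
python3 - <<'E'
from h import *
c=calibration("wrist");s=get_state();im=snapshot("wrist")
cv2.imwrite("pics/w1.png",im[:,:,::-1]);print(s["clock"],s["eef_pos"],s["ee_rot"],s["wrist_force"])
print(-c["camera_from_world"][:3,:3].T@c["camera_from_world"][:3,3])
np.save("w1.npy",c,allow_pickle=True)
print("pred top",proj("wrist",[.508,-.239,.187],c),"tcp",proj("wrist",s["eef_pos"],c))
E
```

```text
1.6 [ 0.50881615 -0.23733568  0.27248218] [-3.11627740e+00 -3.89397819e-01  8.57967045e-04] [-0.67454419 -0.13816659 -0.03355986]
[ 0.58466751 -0.21772496  0.41514833]
pred top [[323.41229911 205.38341227]] tcp [[321.77024487 259.31836724]]
```

View pics/w1.png

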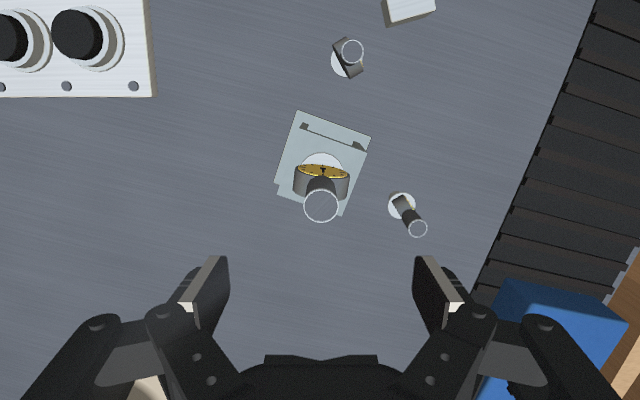

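The wrist view shows the gauge's handle top at (321,206), roughly centred between the fingers. The prediction was (323,205), so the agreement is within 2 mm.

```bash
python3 - <<'E'
from h import *
c=np.load("w1.npy",allow_pickle=True).item()
print("handle",onz("wrist",(321,206),.187,c),"collar",onz("wrist",(322,172),.088,c))
# plate corners on stand top (76mm): 
for n,p in (("w",(296,110)),("w",(371,138)),("w",(275,185))):print(onz("wrist",p,.082,c),onz("wrist",p,.008,c))
E
```

```text
handle [ 0.50707299 -0.23735493  0.187     ] collar [ 0.51025649 -0.23759994  0.088     ]
[ 0.56470785 -0.19663454  0.082     ] [ 0.56027434 -0.19194987  0.008     ]
[ 0.5564017  -0.27823626  0.082     ] [ 0.5501232  -0.29167722  0.008     ]
[ 0.48243467 -0.19220479  0.082     ] [ 0.45972638 -0.18653617  0.008     ]
```

Emit:
play_rows([
  [-0.2,-0.05,-1.0,0,0,0,1],
  [0,0,-2.0,0,0,0,1],
  [0,0,-2.5,0,0,0,1],
  [0,0,-2.5,0,0,0,1],
  [0,0,-2.0,0,0,0,1],
  [0,0,-1.5,0,0,0,1],
  [0,0,-1.0,0,0,0,1],
  [0,0,0,0,0,0,1],
], grip_force=60)

```text
clock: 2.65
eef_pos: [0.5048, -0.24, 0.1478]
ee_rot: [-3.118, -0.383, 0.001]
wrist_force: [0.2, -0.0, 0.4]
finger_gap: 0.0852
grip_force: 0.0
```

Emit:
play_rows([
  [0,0,0,0,0,0,0.3],
  [0,0,0,0,0,0,0.25],
  [0,0,0,0,0,0,0.2],
  [0,0,0,0,0,0,0],
  [0,0,0,0,0,0,0],
  [0,0,0,0,0,0,0],
])

```text
clock: 3.4
eef_pos: [0.5054, -0.2397, 0.1487]
ee_rot: [3.118, 0.384, 0.001]
wrist_force: [-1.2, 2.9, 5.3]
finger_gap: 0.0245
grip_force: 58.5
```

Emit:
play_rows([
  [0,0,0.3,0,0,0,0],
  [0,0,0.7,0,0,0,0],
  [0,0,1,0,0,0,0],
  [0,0,1.5,0,0,0,0],
  [0,0,1.5,0,0,0,0],
  [0,0,1.5,0,0,0,0],
  [0,0,1,0,0,0,0],
  [0,0,0.5,0,0,0,0],
  [0,0,0,0,0,0,0],
  [0,0,0,0,0,0,0],
])

```text
clock: 4.65
eef_pos: [0.505, -0.2397, 0.2277]
ee_rot: [-3.117, -0.384, 0.001]
wrist_force: [0.3, -0.3, -3.1]
finger_gap: 0.0248
grip_force: 58.8
```

```bash
python3 - <<'E'
from h import *
s=get_state();print(s["clock"],s["eef_pos"],s["ee_rot"],s["wrist_force"],s["wrist_torque"],s["finger_gap"])
c=calibration("wrist");im=snapshot("wrist");cv2.imwrite("pics/w2.png",im[:,:,::-1])
b=snapshot("scene");cv2.imwrite("pics/s2.png",b[:,:,::-1])
np.save("w2.npy",c,allow_pickle=True)
z=cv2.resize(b[130:230,170:270][:,:,::-1],None,fx=4,fy=4,interpolation=cv2.INTER_CUBIC)
w=cv2.resize(im[:,:,::-1],(400,250));w=np.vstack([w,np.zeros((150,400,3),np.uint8)])
cv2.imwrite("pics/c2.png",np.hstack([z,w]))
# dark puck centre via plate-top corner etc later
o=s["eef_pos"]
print("expected axis bottom/top in scene",proj("scene",[[o[0],o[1],o[2]+.019-.128-.018],[o[0],o[1],o[2]+.019+.022]]))
E
```

```text
4.65 [ 0.50499726 -0.23969934  0.22774525] [-3.11745283e+00 -3.83508655e-01  1.46093437e-03] [ 0.27510431 -0.26990817 -3.14090291] [-0.00802238  0.00019916  0.00434667] 0.02482779167627623
expected axis bottom/top in scene [[215.86033696 206.87213183]
 [202.24659854 140.98054084]]
```

View pics/c2.png

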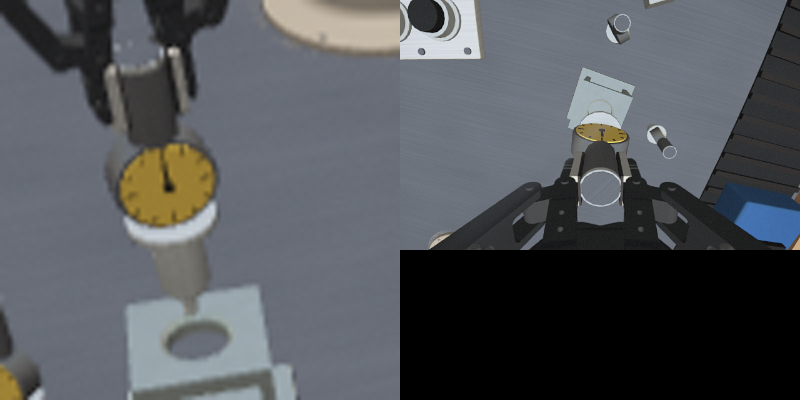

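The crop shows the gauge gripped upright and clear of the stand, with the pin tip at scene (217.5,208). The stand's hole centre is at scene (219,215), and the needle is up. Next I move towards the plate and look again.

Emit:
play_rows([
  [0,1,0,0,0,0,0],
  [0,2,0,0,0,0,0],
  [0,3,0,0,0,0,0],
  [0,3,0,0,0,0,0],
  [0,3,0,0,0,0,0],
  [0,3,0,0,0,0,0],
  [0,3,0,0,0,0,0],
  [0,3,0,0,0,0,0],
  [0,3,0,0,0,0,0],
  [0,2,0,0,0,0,0],
  [0,1,0,0,0,0,0],
  [0,0,0,0,0,0,0],
])

```text
clock: 6.25
eef_pos: [0.505, 0.031, 0.2284]
ee_rot: [3.118, 0.386, 0.0]
wrist_force: [0.4, -0.4, -3.3]
finger_gap: 0.0248
grip_force: 59.0
```

```bash
python3 - <<'E'
from h import *
s=get_state();print(s["clock"],s["eef_pos"],s["ee_rot"],s["wrist_force"])
c=calibration("wrist");im=snapshot("wrist");cv2.imwrite("pics/w3.png",im[:,:,::-1])
t=snapshot("top");cv2.imwrite("pics/t3.png",t[:,:,::-1])
np.save("w3.npy",c,allow_pickle=True)
c2=np.load("w2.npy",allow_pickle=True).item()
print("hole",onz("scene",(219.3,215),.082))
print("pred mid",proj("wrist",[.5666,.1347,.06],c))
E
```

```text
6.25 [0.5049768  0.03096868 0.22840241] [3.11758656e+00 3.85994536e-01 5.79468950e-05] [ 0.39199136 -0.42938408 -3.28056265]
hole [ 0.51285803 -0.23624226  0.082     ]
pred mid [[229.28415114  88.49205219]]
```

View pics/w3.png

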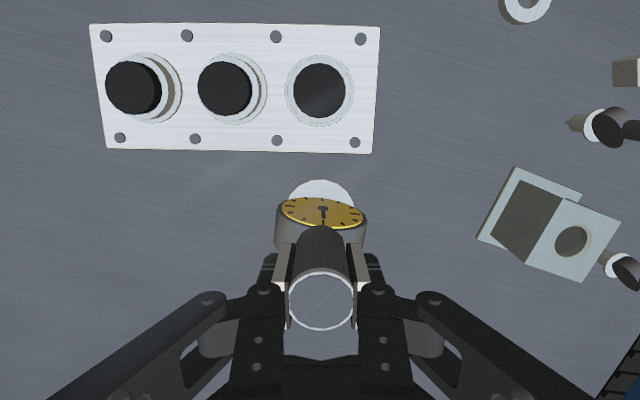

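The wrist view shows the middle puck at (197–252, 60–118), the plate corners at (90,24), (380,27), (373,153) and (108,147), and the stand's hole at (573,242).

```bash
python3 - <<'E'
from h import *
c=np.load("w3.npy",allow_pickle=True).item();im=cv2.imread("pics/w3.png")
P=np.array([onz("wrist",p,.02,c) for p in[(90,24),(380,27),(373,153),(108,147)]]);print(P,P.mean(0),np.linalg.norm(P-np.roll(P,1,0),axis=1))
g=cv2.cvtColor(im,cv2.COLOR_BGR2GRAY);k,l,st,ce=cv2.connectedComponentsWithStats((g<75).astype(np.uint8))
th=np.linspace(0,2*np.pi,90);R=c["camera_from_world"]
def ext(q,zb):
    pts=[[q[0]+.025*np.cos(t),q[1]+.025*np.sin(t),z] for t in th for z in(zb,.06)]
    p=proj("wrist",pts,c);return np.r_[p.min(0),p.max(0)]
for (u,v) in((135,88),(225,88),(319,90)):
    i=l[v,u];x,y,w,h,_=st[i];m=np.array([x,y,x+w-1,y+h-1])
    r=least_squares(lambda q:ext(q,.044)-m,[.57,.135]);print(m,r.x,r.fun)
t=cv2.imread("pics/t3.png");print(onz("wrist",(573,242),.082,c))
E
```

```text
[[ 0.59518069  0.29812968  0.02      ]
 [ 0.65973506  0.00917119  0.02      ]
 [ 0.53579426 -0.02045717  0.02      ]
 [ 0.47112921  0.27013937  0.02      ]] [0.56545981 0.13924577 0.02      ] [0.12717007 0.29608153 0.12743297 0.29770442]
[105  61 161 113] [0.54554081 0.22843044] [-1.61148711 -1.45362993  1.61736611  1.6461656 ]
[198  61 251 115] [0.56502566 0.14067156] [-1.836323   -0.89067414  1.89900304  1.05147819]
[294  63 344 117] [0.5846222  0.05312257] [-1.91096838 -0.95567881  1.91007839  1.12463419]
[ 0.50747136 -0.23702311  0.082     ]
```

Emit:
play_rows([
  [0.6,1.0,0,0,0,0,0],
  [1.2,2.2,0,0,0,0,0],
  [1.4,2.4,0,0,0,0,0],
  [1.4,2.4,0,0,0,0,0],
  [1.0,1.8,0,0,0,0,0],
  [0.5,0.8,-0.4,0,0,0,0],
  [0,0,-1.0,0,0,0,0],
  [0,0,-1.0,0,0,0,0],
  [0,0,-0.6,0,0,0,0],
  [0,0,0,0,0,0,0],
  [0,0,0,0,0,0,0],
])

```text
clock: 7.72
eef_pos: [0.5664, 0.1359, 0.1987]
ee_rot: [3.118, 0.383, 0.001]
wrist_force: [-0.1, 0.1, -2.0]
finger_gap: 0.0243
grip_force: 59.2
```

```bash
python3 - <<'E'
from h import *
s=get_state();print(s["clock"],s["eef_pos"],s["ee_rot"],s["wrist_force"])
c=calibration("wrist");im=snapshot("wrist");cv2.imwrite("pics/w4.png",im[:,:,::-1])
b=snapshot("scene");cv2.imwrite("pics/s4.png",b[:,:,::-1])
np.save("w4.npy",c,allow_pickle=True)
z=cv2.resize(b[140:240,330:430][:,:,::-1],None,fx=4,fy=4,interpolation=cv2.INTER_CUBIC)
w=cv2.resize(im[60:260,220:420][:,:,::-1],None,fx=2,fy=2,interpolation=cv2.INTER_CUBIC)
cv2.imwrite("pics/c4.png",np.hstack([z,w]))
o=s["eef_pos"];print(proj("scene",[o[0],o[1],o[2]-.1297]))
E
```

```text
7.725 [0.56643169 0.13594328 0.19869155] [3.11802847e+00 3.83042300e-01 1.06940625e-03] [-0.09908377  0.09731467 -1.99501344]
[[376.38590583 198.29552202]]
```

View pics/c4.png

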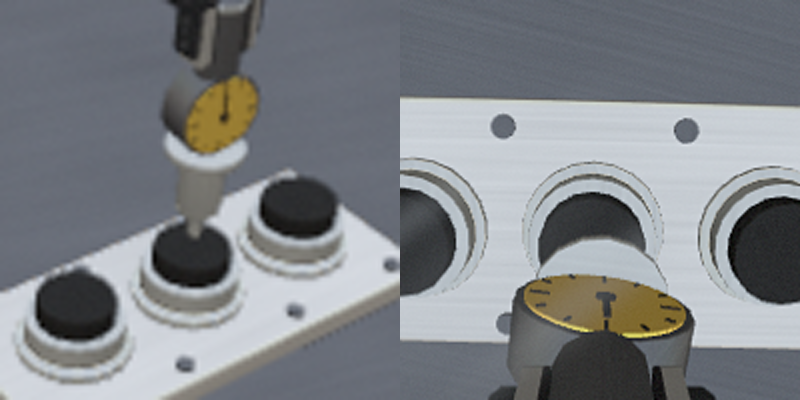

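The scene crop shows the pin tip at scene (378,199), about 9 mm above the middle puck's centre (377.5,201), the needle up and the gauge upright. The aim is good, so I start down slowly, watching the force.

Emit:
play_rows([
  [0,0,-0.3,0,0,0,0],
  [0,0,-0.2,0,0,0,0],
  [0,0,-0.2,0,0,0,0],
  [0,0,0,0,0,0,0],
  [0,0,0,0,0,0,0],
])

```text
clock: 8.45
eef_pos: [0.5663, 0.1361, 0.1913]
ee_rot: [3.118, 0.384, 0.0]
wrist_force: [-0.4, 0.2, -2.9]
finger_gap: 0.0248
grip_force: 59.2
```

Emit:
play_rows([
  [0,0,-0.1,0,0,0,0],
  [0,0,-0.1,0,0,0,0],
  [0,0,-0.1,0,0,0,0],
  [0,0,-0.1,0,0,0,0],
  [0,0,0,0,0,0,0],
  [0,0,0,0,0,0,0],
])

```text
clock: 9.2
eef_pos: [0.5664, 0.1362, 0.1877]
ee_rot: [3.118, 0.384, 0.001]
wrist_force: [-0.7, -0.5, 2.5]
finger_gap: 0.0246
grip_force: 59.2
```

Emit:
play_rows([
  [0,0,-0.1,0,0,0,0],
  [0,0,-0.1,0,0,0,0],
  [0,0,0,0,0,0,0],
  [0,0,0,0,0,0,0],
])

```text
clock: 9.7
eef_pos: [0.5664, 0.1362, 0.1855]
ee_rot: [3.118, 0.384, 0.001]
wrist_force: [-1.1, 0.2, 3.7]
finger_gap: 0.0248
grip_force: 59.4
```

```bash
python3 - <<'E'
from h import *
b=snapshot("scene");cv2.imwrite("pics/s5.png",b[:,:,::-1])
w=snapshot("wrist");cv2.imwrite("pics/w5.png",w[:,:,::-1])
F=[];
for i in range(4):
    s=get_state();F.append(s["wrist_force"][2]);snapshot("top")
s=get_state();print(F,s["eef_pos"],s["clock"],proj("wrist",[[s["eef_pos"][0],s["eef_pos"][1],s["eef_pos"][2]-.0337]]))
E
```

```text
[np.float64(3.898625768627625), np.float64(5.0371522993456335), np.float64(5.534722774505297), np.float64(4.340189530591521)] [0.56636442 0.13613894 0.18541747] 10.0 [[321.61260714 231.87657711]]
```

```bash
cat > dial.py <<'E'
from h import *
th=np.linspace(0,2*np.pi,72,endpoint=False)
def pts(q,r,a):  # dial points, a clockwise from up as seen from the front
    yaw,x,y,z=q;a=np.asarray(a)
    n=np.array([np.cos(yaw),np.sin(yaw),0]);t=np.array([-n[1],n[0],0]) # t = right as seen from the front
    return np.array([x,y,z])+r*(np.outer(np.sin(a),t)+np.outer(np.cos(a),[0,0,1]))
def dial(n,bgr,c,eef):
    hsv=cv2.cvtColor(bgr,cv2.COLOR_BGR2HSV);p0=np.array([0,eef[0]+.011,eef[1],eef[2]-.0347])
    uv=proj(n,p0[1:],c)[0].astype(int)
    m=cv2.inRange(hsv,(15,100,60),(35,255,255));w=np.zeros_like(m);cv2.circle(w,tuple(map(int,uv)),60 if n=="wrist" else 22,255,-1);m&=w
    cs=cv2.findContours(m,cv2.RETR_EXTERNAL,cv2.CHAIN_APPROX_NONE)[0];C=cv2.convexHull(max(cs,key=cv2.contourArea))
    M=cv2.moments(C);obs=np.array([M["m10"]/M["m00"],M["m01"]/M["m00"],*[np.sign(M[k])*abs(M[k]/M["m00"])**.5 for k in("mu20","mu11","mu02")]])
    def f(v):
        q=np.r_[v[0],p0[1:]+[0,v[1],v[2]]];N=cv2.moments(proj(n,pts(q,v[3],th),c).astype(np.float32).reshape(-1,1,2))
        return np.array([N["m10"]/N["m00"],N["m01"]/N["m00"],*[np.sign(N[k])*abs(N[k]/N["m00"])**.5 for k in("mu20","mu11","mu02")]])-obs
    r=least_squares(f,[0.05,0,0,.025],x_scale=[.1,.003,.003,.003]);v=r.x;q=np.r_[v[0],p0[1:]+[0,v[1],v[2]]]
    A=np.linspace(0,2*np.pi,360,endpoint=False);R=np.linspace(0.15,.65,14)*v[3]
    g=cv2.cvtColor(bgr,cv2.COLOR_BGR2GRAY).astype(np.float32);P=np.mean([cv2.remap(g,proj(n,pts(q,k,A),c).astype(np.float32).reshape(1,-1,2),None,cv2.INTER_LINEAR)[0] for k in R],0)
    ws=np.exp(-((np.arange(-180,180))/8.)**2/2);S=np.real(np.fft.ifft(np.fft.fft(P)*np.fft.fft(np.fft.ifftshift(ws))))/ws.sum()
    i=np.argmin(S);print(n,"fit",v.round(4),r.fun.round(2),"needle deg",i,"pin mm",i/30,"contrast",S[i],np.median(S));return q,v
E
python3 - <<'E'
from dial import *
s=get_state();e=s["eef_pos"];cw=calibration("wrist");cs=calibration("scene")
for nm in "45":
    ee=e if nm=="5" else np.array([.56643,.13594,.19869]);c=cw if nm=="5" else np.load("w4.npy",allow_pickle=True).item()
    dial("scene",cv2.imread(f"pics/s{nm}.png"),cs,ee);dial("wrist",cv2.imread(f"pics/w{nm}.png"),c,ee)
E
```

```text
scene fit [ 0.0618  0.0046 -0.0014  0.0234] [-0.01 -0.02  0.07  0.09 -0.07] needle deg 12 pin mm 0.4 contrast 95.57517195882913 116.14815878201406
wrist fit [ 0.108   0.0024 -0.005   0.0249] [-0.    0.    0.02  0.02 -0.06] needle deg 356 pin mm 11.866666666666667 contrast 79.03660568877858 106.21015321819647
scene fit [ 0.0563  0.0048 -0.0013  0.0236] [-0.03  0.01  0.13  0.09 -0.13] needle deg 96 pin mm 3.2 contrast 91.65528739599577 122.54950465486624
wrist fit [ 0.1115  0.0023 -0.0046  0.0249] [ 0.    0.   -0.01 -0.01  0.02] needle deg 190 pin mm 6.333333333333333 contrast 91.66495205404544 104.68720945269357
```

Emit:
play_rows([
  [0,0,-0.1,0,0,0,0],
  [0,0,-0.1,0,0,0,0],
  [0,0,-0.05,0,0,0,0],
  [0,0,0,0,0,0,0],
  [0,0,0,0,0,0,0],
])

```text
clock: 10.62
eef_pos: [0.5665, 0.1362, 0.1832]
ee_rot: [3.118, 0.384, 0.001]
wrist_force: [-1.0, -0.2, 7.1]
finger_gap: 0.0246
grip_force: 59.7
```

```bash
cat > meas.py <<'E'
import sys
from dial import *
nm=sys.argv[1];F=[]
for i in range(6):
    s=get_state();F.append(s["wrist_force"][2]);cw=calibration("wrist");im=snapshot(["scene","wrist"][i%2]);bgr=np.ascontiguousarray(im[:,:,::-1])
    if i<2:cv2.imwrite(f"pics/{'sw'[i]}{nm}.png",bgr)
    if i%2==0 or i==1:dial(["scene","wrist"][i%2],bgr,cw if i%2 else calibration("scene"),s["eef_pos"])
s=get_state();print(np.mean(F),s["eef_pos"],s["clock"])
a=cv2.imread(f"pics/s{nm}.png")[145:195,360:410];b=cv2.imread(f"pics/w{nm}.png")[180:260,270:370]
cv2.imwrite(f"pics/c{nm}.png",np.hstack([cv2.resize(a,(400,400),interpolation=cv2.INTER_CUBIC),cv2.resize(b,(400,400),interpolation=cv2.INTER_CUBIC)]))
E
python3 meas.py 6
```

```text
scene fit [ 0.1     0.0049 -0.0014  0.024 ] [-0.01  0.01  0.05  0.06 -0.02] needle deg 142 pin mm 4.733333333333333 contrast 80.94192686420521 122.51037651016472
wrist fit [ 0.112   0.0023 -0.0044  0.0249] [-0.    0.   -0.06 -0.02  0.11] needle deg 164 pin mm 5.466666666666667 contrast 84.82999502832527 104.90132354034094
scene fit [ 0.0502  0.0049 -0.0013  0.0239] [-0.02 -0.02  0.19  0.13 -0.06] needle deg 143 pin mm 4.766666666666667 contrast 82.67054871018767 122.51558836362689
scene fit [ 0.0504  0.0049 -0.0013  0.0238] [ 0.01 -0.01  0.16  0.15 -0.08] needle deg 143 pin mm 4.766666666666667 contrast 81.95445723866194 122.45146031157037
6.766961532022246 [0.56644763 0.13619717 0.18321329] 10.925
```

View pics/c6.png

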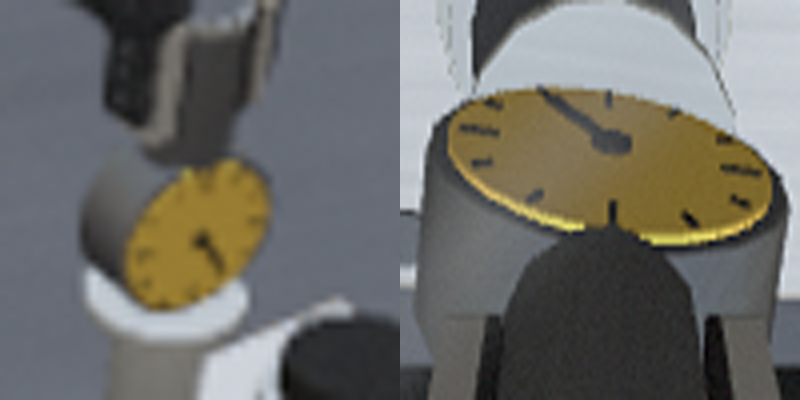

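The crop shows the needle at about 145–150° (4.8–5 mm) in both views: in the wrist view (upside down) it lies next to the 5 mm tick. The force says 5.1 mm. That leaves about 1.3 mm to go.

Emit:
play_rows([
  [0,0,-0.07,0,0,0,0],
  [0,0,-0.06,0,0,0,0],
  [0,0,0,0,0,0,0],
  [0,0,0,0,0,0,0],
])

```text
clock: 11.42
eef_pos: [0.5665, 0.1362, 0.1821]
ee_rot: [3.118, 0.384, 0.002]
wrist_force: [-0.7, -0.8, 8.6]
finger_gap: 0.0249
grip_force: 59.8
```

```bash
python3 meas.py 7
```

```text
scene fit [ 0.0551  0.0046 -0.0014  0.0229] [ 0.03 -0.02  0.1   0.01 -0.16] needle deg 163 pin mm 5.433333333333334 contrast 81.6041951282699 123.06790166085399
wrist fit [ 0.1114  0.0023 -0.0046  0.0249] [ 0.   -0.   -0.01 -0.01  0.04] needle deg 178 pin mm 5.933333333333334 contrast 83.4299791052156 105.05914596152496
scene fit [ 0.0544  0.0045 -0.0014  0.0231] [-0.01 -0.01  0.13 -0.   -0.13] needle deg 160 pin mm 5.333333333333333 contrast 84.43251717095227 123.0080719742428
scene fit [-0.0126  0.0044 -0.0014  0.0232] [-0.04 -0.01  0.32  0.1  -0.15] needle deg 161 pin mm 5.366666666666666 contrast 85.25479356128828 122.4239973554874
8.037197671259497 [0.56652911 0.13618893 0.18215584] 11.725
```

View pics/c7.png

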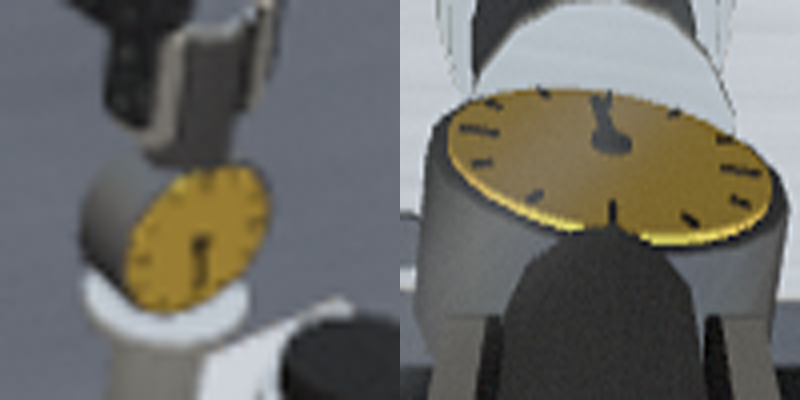

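The crop shows the needle about 3–5° short of the bottom tick in the wrist view, so the pin is at about 5.9 mm, and the force agrees. I make a tiny nudge and hold still.

Emit:
play_rows([
  [0,0,-0.01,0,0,0,0],
  [0,0,0,0,0,0,0],
  [0,0,0,0,0,0,0],
  [0,0,0,0,0,0,0],
  [0,0,0,0,0,0,0],
  [0,0,0,0,0,0,0],
  [0,0,0,0,0,0,0],
  [0,0,0,0,0,0,0],
  [0,0,0,0,0,0,0],
  [0,0,0,0,0,0,0],
  [0,0,0,0,0,0,0],
  [0,0,0,0,0,0,0],
])

```text
clock: 13.22
eef_pos: [0.5665, 0.1362, 0.1821]
ee_rot: [3.118, 0.384, 0.002]
wrist_force: [-0.9, 0.4, 8.1]
finger_gap: 0.0252
grip_force: 59.8
```

Emit:
play_rows([
  [0,0,0,0,0,0,0],
  [0,0,0,0,0,0,0],
  [0,0,0,0,0,0,0],
  [0,0,0,0,0,0,0],
  [0,0,0,0,0,0,0],
  [0,0,0,0,0,0,0],
  [0,0,0,0,0,0,0],
  [0,0,0,0,0,0,0],
  [0,0,0,0,0,0,0],
  [0,0,0,0,0,0,0],
])

```text
clock: 14.48
eef_pos: [0.5666, 0.1362, 0.1821]
ee_rot: [3.118, 0.384, 0.002]
wrist_force: [-0.6, 0.5, 7.8]
finger_gap: 0.0251
grip_force: 59.8
```

```bash
python3 meas.py 8
```

```text
scene fit [ 0.0536  0.0045 -0.0014  0.0231] [-0.01  0.    0.12  0.01 -0.13] needle deg 162 pin mm 5.4 contrast 81.78548556844204 122.81980041784655
wrist fit [ 0.1108  0.0023 -0.0046  0.0249] [ 0.   -0.   -0.02  0.    0.04] needle deg 179 pin mm 5.966666666666667 contrast 83.1000560407015 104.97451920958302
scene fit [ 0.0535  0.0044 -0.0014  0.023 ] [-0.01 -0.02  0.13 -0.03 -0.12] needle deg 162 pin mm 5.4 contrast 82.29008574150528 122.7901905020434
scene fit [ 0.0523  0.0047 -0.0016  0.0234] [ 0.04  0.05  0.19 -0.03 -0.06] needle deg 164 pin mm 5.466666666666667 contrast 82.7138123138406 122.98066561173371
8.1662872352003 [0.56656672 0.13619238 0.18209212] 14.775
```

Held at about 6 mm for over 3 s. Now I lift off and retrace the path to the stand.

Emit:
play_rows([
  [0,0,0.2,0,0,0,0],
  [0,0,0.4,0,0,0,0],
  [0,0,0.8,0,0,0,0],
  [0,0,1.2,0,0,0,0],
  [0,0,1.2,0,0,0,0],
  [0,0,0.89,0,0,0,0],
  [-0.5,-1.5,0,0,0,0,0],
  [-0.6,-3,0,0,0,0,0],
  [-0.6,-3,0,0,0,0,0],
  [-0.6,-3,0,0,0,0,0],
  [-0.6,-3,0,0,0,0,0],
  [-0.6,-3,0,0,0,0,0],
])

```text
clock: 16.27
eef_pos: [0.5301, -0.0306, 0.2279]
ee_rot: [3.118, 0.383, -0.002]
wrist_force: [-0.8, -0.5, -2.9]
finger_gap: 0.0247
grip_force: 59.1
```

Emit:
play_rows([
  [-0.6,-3,0,0,0,0,0],
  [-0.6,-3,0,0,0,0,0],
  [-0.6,-3,0,0,0,0,0],
  [-0.5,-3,0,0,0,0,0],
  [-0.3,-3,0,0,0,0,0],
  [0,-3,0,0,0,0,0],
  [0,-2,0,0,0,0,0],
  [0,-1.1,0,0,0,0,0],
  [0,0,0,0,0,0,0],
  [0,0,0,0,0,0,0],
  [0,0,0,0,0,0,0],
])

```text
clock: 17.65
eef_pos: [0.5054, -0.239, 0.2284]
ee_rot: [-3.118, -0.385, -0.0]
wrist_force: [0.3, 0.4, -2.9]
finger_gap: 0.025
grip_force: 59.3
```

```bash
python3 - <<'E'
from h import *
s=get_state();print(s["clock"],s["eef_pos"],s["ee_rot"],s["wrist_force"])
a=cv2.imread("pics/s2.png");b=snapshot("scene")[:,:,::-1].copy();cv2.imwrite("pics/s9.png",b)
# gauge shift in the image vs the picture right after lift-out
f=lambda i:cv2.cvtColor(i[150:212,190:230],cv2.COLOR_BGR2GRAY).astype(np.float32)
print(cv2.phaseCorrelate(f(a),f(b)),np.abs(f(a)-f(b)).max())
E
```

```text
17.65 [ 0.50538585 -0.23900566  0.22840645] [-3.11780831e+00 -3.85311470e-01 -6.41962885e-06] [ 0.32643139  0.44930422 -2.9046551 ]
((0.26397251203211525, -0.0906971941637238), 1.0224355228245259) 59.0
```

Emit:
play_rows([
  [0,0,-0.6,0,0,0,0],
  [0,0,-1.2,0,0,0,0],
  [0,0,-1.2,0,0,0,0],
  [0,0,-1.2,0,0,0,0],
  [0,0,-1.2,0,0,0,0],
  [0,0,-1.0,0,0,0,0],
  [0,0,-0.7,0,0,0,0],
  [0,0,-0.4,0,0,0,0],
  [0,0,-0.2,0,0,0,0],
  [0,0,0,0,0,0,0],
  [0,0,0,0,0,0,0],
])

```text
clock: 19.08
eef_pos: [0.5054, -0.2399, 0.1516]
ee_rot: [3.118, 0.384, 0.001]
wrist_force: [0.4, 0.6, -2.6]
finger_gap: 0.0247
grip_force: 59.3
```

Emit:
play_rows([
  [0,0,-0.1,0,0,0,0],
  [0,0,-0.1,0,0,0,0],
  [0,0,-0.1,0,0,0,0],
  [0,0,0,0,0,0,0],
  [0,0,0,0,0,0,0],
])

```text
clock: 19.7
eef_pos: [0.5054, -0.2398, 0.1487]
ee_rot: [3.118, 0.384, 0.001]
wrist_force: [-1.0, 1.0, 2.9]
finger_gap: 0.0248
grip_force: 59.8
```

Emit:
play_rows([
  [0,0,0,0,0,0,0.4],
  [0,0,0,0,0,0,0.6],
  [0,0,0,0,0,0,1],
  [0,0,0,0,0,0,1],
  [0,0,0,0,0,0,1],
  [0,0,0,0,0,0,1],
])

```text
clock: 20.45
eef_pos: [0.5053, -0.2399, 0.1483]
ee_rot: [3.118, 0.384, 0.0]
wrist_force: [-1.4, -0.1, -0.9]
finger_gap: 0.0856
grip_force: 0.0
```

Emit:
play_rows([
  [0,0,0.6,0,0,0,1],
  [0,0,1.5,0,0,0,1],
  [0,0,2,0,0,0,1],
  [0,0,2.5,0,0,0,1],
  [0,0,2.5,0,0,0,1],
  [0,0,2,0,0,0,1],
  [0,0,1,0,0,0,1],
  [0,0,0,0,0,0,1],
  [0,0,0,0,0,0,1],
])

```text
clock: 21.58
eef_pos: [0.5049, -0.2397, 0.2686]
ee_rot: [-3.117, -0.383, 0.002]
wrist_force: [0.2, 0.5, 0.4]
finger_gap: 0.0858
grip_force: 0.0
```

```bash
python3 - <<'E'
from h import *
s=get_state();print(s["clock"],s["eef_pos"],s["wrist_force"],s["finger_gap"])
a=cv2.imread("pics/scene0.png");b=snapshot("scene")[:,:,::-1].copy()
f=lambda i:cv2.cvtColor(i[172:220,200:238],cv2.COLOR_BGR2GRAY).astype(np.float32)
print(cv2.phaseCorrelate(f(a),f(b)))
z=lambda i:cv2.resize(i[160:310,150:300],(400,400),interpolation=cv2.INTER_CUBIC)
cv2.imwrite("pics/c9.png",np.hstack([z(a),z(b)]))
E
```

```text
21.575 [ 0.50492444 -0.23966228  0.26856167] [0.17620749 0.54139348 0.35921412] 0.08576573610923689
((-0.1707038736901083, 0.12859589013141814), 1.066123636563619)
```

View pics/c9.png

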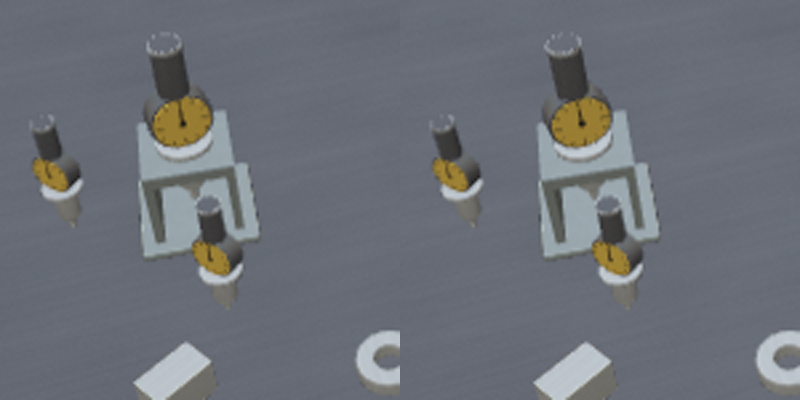

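The before and after crops look the same: the gauge is home and upright (shift under 0.2 px), the needle is up, and nothing else has moved.

```bash
python3 -c "
from bench import *
print(hand_in())"
```

```text
the job is handed in; nothing more can be done
None
```

The gauge's pin was pressed about 6 mm into the middle buffer (my readings: 5.9 mm on the close-up dial, 6.2 mm by force, 5.4 mm by the less reliable scene camera) and held for about 3 s; the gauge is back home in its stand, nothing else moved, and I handed the job in at about 22 s.

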